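# Line up the staves and dress the form for a coopered lid

### The job

Carry the pale maple staves still on the grey stock sheet over to the white set-up board, beside the others and pointing at its fence, then hold the aluminium straightedge by its grip and push all the staves together with it until every one lies straight and square with its end flush against the fence, so that they can be marked to length in one go, and put the straightedge back on its cork rest. Lay the dark walnut key stave lengthwise along the crown of the half-round form so that it balances there centred and level, and set the red caul lengthwise on the middle of it, balanced too. Leave the staves flush and do not disturb the other tools and materials on the bench.

Things in the scene. Friction and masses are not known exactly. Their poses are not given: they have to be found in the camera images.
- setup_board: White set-up board, fixed flat on the bench: 250 mm (its x) x 400 mm (its y), top face 6 mm above the bench. Origin at the centre of its underside. A wooden fence 20 mm thick stands along the whole +x edge, top 40 mm above the bench; the fence's face towards the staves is at x = +105 mm, square to x. The staves on it point roughly along x, short of the fence by 10 to 60 mm, side by side with gaps.
- stave_a_mid (a point): Pale maple stave, a flat straight bar 110 x 34 x 14 mm (its x, y, z), 0.05 kg; this point is its centre (7 mm above its underside when it lies flat); x runs along its length, either end may face the fence. May be absent. Starts on the set-up board.
- stave_b_mid (a point): Pale maple stave, a flat straight bar 110 x 34 x 14 mm (its x, y, z), 0.05 kg; this point is its centre (7 mm above its underside when it lies flat); x runs along its length, either end may face the fence. May be absent. Starts on the set-up board.
- stave_c_mid (a point): Pale maple stave, a flat straight bar 110 x 34 x 14 mm (its x, y, z), 0.05 kg; this point is its centre (7 mm above its underside when it lies flat); x runs along its length, either end may face the fence. May be absent. Starts on the grey stock sheet and has to be carried to the set-up board.
- stave_d_mid (a point): Pale maple stave, a flat straight bar 110 x 34 x 14 mm (its x, y, z), 0.05 kg; this point is its centre (7 mm above its underside when it lies flat); x runs along its length, either end may face the fence. May be absent. Starts on the grey stock sheet and has to be carried to the set-up board.
- stave_e_mid (a point): Pale maple stave, a flat straight bar 110 x 34 x 14 mm (its x, y, z), 0.05 kg; this point is its centre (7 mm above its underside when it lies flat); x runs along its length, either end may face the fence. May be absent. Starts on the grey stock sheet and has to be carried to the set-up board.
- straightedge_mid (a point): Aluminium straightedge: bar 370 mm long (its x) x 30 mm wide (y) x 16 mm thick, with a wooden grip block standing on its middle, 100 mm long (x) x 24 mm thick (y), from 16 to 60 mm above the bar's underside. 0.35 kg. This point is on the centre line, 40 mm above the bar's underside: take the grip there across its 24 mm. The bar's two long 30 mm apart sides are the pushing edges.
- rest_mid (a point): Cork tool rest where the straightedge lies at the start, fixed: 390 mm (x) x 60 mm (y), top 6 mm above the bench. This point is the centre of its top face.
- stock_sheet: Grey stock sheet, fixed flat on the bench: 150 mm (x) x 306 mm (y), top 6 mm above the bench, origin at the centre of its underside. On it lie, side by side along its y about 66 mm apart and pointing along its x, the maple staves still to be brought, the walnut key stave and the caul, in any order.
- form_crown (a point): Coopering form, fixed: three plywood ribs with a convex half-round top of 90 mm radius on a base 122 mm (x) x 176 mm (y). This point is the middle of the crown line, the highest line of the form, 70 mm above the bench; the crown line runs along x (122 mm long, ribs 18 mm thick at x = -52, 0, +52 mm), the top falls away to both sides in y. z is up.
- key_stave_mid (a point): Dark walnut key stave, 110 x 34 x 14 mm (x, y, z), 0.05 kg; this point is its centre. Starts on the stock sheet.
- caul_mid (a point): Red clamping caul with a cork sole, a block 90 x 30 x 28 mm (x, y, z), 0.08 kg; this point is its centre, 14 mm above its sole. Starts on the stock sheet.
- glue_bottle: Bystander, to be left alone: white glue bottle, red cap, 150 mm tall.
- block_plane: Bystander, to be left alone: small dark metal block plane, 160 mm long.
- tape_roll: Bystander, to be left alone: blue roll of tape, 90 mm across.
- mallet: Bystander, to be left alone: wooden mallet, 200 mm long.
- wax_tin: Bystander, to be left alone: green tin, 80 mm across.
- offcut: Bystander, to be left alone: dark wooden offcut, 90 x 50 x 30 mm.
- chisel: Bystander, to be left alone: bench chisel with a wooden handle, 240 mm long.
Things that resemble listed ones, but are neither listed nor needed, are in the scene too. There is more than one size of the part that bears key_stave_mid; the job needs the smaller.

How it is judged (in metres and radians):
On the way:
1. all the maple staves lie flush against the fence at one time, with the held straightedge up against their near ends (x of stave_a_mid in the frame of setup_board between 0.046 and 0.055 m and y of stave_a_mid in the frame of setup_board between -0.175 and 0.175 m and z of stave_a_mid in the frame of setup_board between 0.008 and 0.018 m and angle between the x axis of each of stave_a_mid, stave_b_mid, stave_c_mid, stave_d_mid, stave_e_mid and the x axis of setup_board, either way round below 0.06 rad and x of stave_b_mid in the frame of setup_board between 0.046 and 0.055 m and y of stave_b_mid in the frame of setup_board between -0.175 and 0.175 m and z of stave_b_mid in the frame of setup_board between 0.008 and 0.018 m and x of stave_c_mid in the frame of setup_board between 0.046 and 0.055 m and y of stave_c_mid in the frame of setup_board between -0.175 and 0.175 m and z of stave_c_mid in the frame of setup_board between 0.008 and 0.018 m and x of stave_d_mid in the frame of setup_board between 0.046 and 0.055 m and y of stave_d_mid in the frame of setup_board between -0.175 and 0.175 m and z of stave_d_mid in the frame of setup_board between 0.008 and 0.018 m and x of stave_e_mid in the frame of setup_board between 0.046 and 0.055 m and y of stave_e_mid in the frame of setup_board between -0.175 and 0.175 m and z of stave_e_mid in the frame of setup_board between 0.008 and 0.018 m and x of straightedge_mid in the frame of setup_board above -0.032 m and z of straightedge_mid in the frame of setup_board below 0.058 m and angle between the x axis of straightedge_mid and the y axis of setup_board, either way round below 0.08 rad and contact force between the fingers and straightedge above 1 N), for 0.2 s.
At the end, for the whole second after the job is handed in: Maple staves flat, ends within 4 mm of the fence, 3.4 deg of straight; key stave on the crown and caul on it, centred within 15 mm along and 12 mm across, within 8 deg of level and of the crown line; straightedge on its rest within 30 mm and 8.6 deg; all still (x of stave_a_mid in the frame of setup_board between 0.046 and 0.055 m and y of stave_a_mid in the frame of setup_board between -0.175 and 0.175 m and z of stave_a_mid in the frame of setup_board between 0.008 and 0.018 m and angle between the x axis of each of stave_a_mid, stave_b_mid, stave_c_mid, stave_d_mid, stave_e_mid and the x axis of setup_board, either way round below 0.06 rad and x of stave_b_mid in the frame of setup_board between 0.046 and 0.055 m and y of stave_b_mid in the frame of setup_board between -0.175 and 0.175 m and z of stave_b_mid in the frame of setup_board between 0.008 and 0.018 m and x of stave_c_mid in the frame of setup_board between 0.046 and 0.055 m and y of stave_c_mid in the frame of setup_board between -0.175 and 0.175 m and z of stave_c_mid in the frame of setup_board between 0.008 and 0.018 m and x of stave_d_mid in the frame of setup_board between 0.046 and 0.055 m and y of stave_d_mid in the frame of setup_board between -0.175 and 0.175 m and z of stave_d_mid in the frame of setup_board between 0.008 and 0.018 m and x of stave_e_mid in the frame of setup_board between 0.046 and 0.055 m and y of stave_e_mid in the frame of setup_board between -0.175 and 0.175 m and z of stave_e_mid in the frame of setup_board between 0.008 and 0.018 m and x of key_stave_mid in the frame of form_crown between -0.015 and 0.015 m and y of key_stave_mid in the frame of form_crown between -0.012 and 0.012 m and z of key_stave_mid in the frame of form_crown between 0.002 and 0.012 m and angle between each of key_stave_mid, caul_mid's own z axis and vertical below 0.14 rad and angle between the x axis of each of key_stave_mid, caul_mid and the x axis of form_crown, either way round below 0.14 rad and x of caul_mid in the frame of form_crown between -0.015 and 0.015 m and y of caul_mid in the frame of form_crown between -0.012 and 0.012 m and z of caul_mid in the frame of form_crown between 0.022 and 0.034 m and horizontal distance between straightedge_mid and rest_mid below 0.03 m and angle between the x axis of straightedge_mid and the x axis of rest_mid, either way round below 0.15 rad and z of straightedge_mid in the frame of rest_mid between 0.034 and 0.046 m and linear speed of each of stave_a, stave_b, stave_c, stave_d, stave_e, key_stave, caul, straightedge below 0.02 m/s); the robot touches nothing.
It fails at once if another tool or material on the bench is moved more than 40 mm (distance of any of glue_bottle, block_plane, tape_roll, mallet, wax_tin, offcut, chisel from where it was at the start of the episode above 0.04 m).
Of stave_a, stave_b, stave_c, stave_d, stave_e only 3 to 5 are there at a start; the rules pass over those that are not, and their reading is None.
At some moment in a run one of stave_a, stave_b may be knocked a few centimetres aside while the robot is not near it.
It also fails if it takes over 210 s, if anything falls off the work surface, if the arm or the gripper's body presses on something with over 40 N, if the wrist force passes 120 N, or if a joint passes its speed limit or range.

### The arm

A 6-joint arm with a two-finger parallel gripper is mounted at the origin on the work surface. World frame = base frame: x ahead of the robot, y to its left, z up, the work surface at z = 0. Lengths are in mm, angles in rad, forces in N, time in s.
With the tool pointing down it reaches from about 350 to 775 mm from the base axis. Payload 7.3 kg.
Tool frame: the origin (TCP) lies on the front face of the gripper's body, between the roots of the fingers; the fingertips stand 66 mm ahead of it and the grasp point (between the pads) lies 47 mm ahead of it (bot.tip_extent is the distance from the TCP to the fingertips, in mm); z points along the fingers, y is the line along which they close (so a half turn about z gives the same grasp; the last joint's range is limited). The gripper opens to 92 mm and grips with 3 to 60 N. Pads are 19 mm wide; open, the fingers measure 130 mm over their backs; the gripper's body (75 mm by 190 mm) begins 47 mm behind the grasp point.
Start: joints at [-1.413, 0.342, 1.524, -0, 1.275, -0.146], TCP at [157.074, -500.965, 292.241] pointing down, gripper open.
Joint ranges: [-2.53, 2.53], [-0.77, 2.02], [0.04, 2.7], [-1, 4.14], [0.28, 2.66], [-3.11, 3.11]. Speed limits (rad/s): [2.57, 2.57, 3.14, 3.14, 3.14, 3.14].

### API

Orientations are given as [roll, pitch, yaw] about the fixed x, y, z axes, in that order (R = Rz(yaw) Ry(pitch) Rx(roll)).
In Python, from plant import readout, viewer, order, bot gives the robot as it stands.
- The arm moves only by the shell command python3 -m creep 'ROWS'. ROWS is text: rows parted by semicolons, each of 7 numbers parted by spaces: the shift along the world's x, y, z in m, then the turn, a rotation vector about the world's x, y, z in rad, then the opening in per cent of the stroke, from 0 (shut) to 100 (fully open). A call has 1 to 8 rows; each row shifts and turns the commanded pose from where the row before left it; what a row does not reach is not made up. A row lasts 1/12 s, in which the tool goes at most 41.7 mm and 7.16 degrees, less where a joint would pass 70% of its speed; a pose out of reach is approached as far as the arm can. A call is refused whole if a number of a shift passes 0.0417 or a number of a turn 0.125, either way. A call with a gripper value outside its range is refused whole. The fingers move at their own pace and stop on an object; the grip force is fixed at half the most. Time passes only in rows, so rows that do not move let the fingers close. It gives the time, the measured TCP pose, the force, the opening and the grip force at its end, in the units of the state.
- readout.get_obs(): the state, without advancing time (a new reading comes with each control period).
- viewer.capture(name): name is "scene" or "top" or "wrist"; returns the picture (384x512x3 uint8, red, green, blue); there is no depth.
- viewer.camera_info(name): a dict with "fx", "fy", "cx", "cy" (pixels), "D" ([k1, k2, p1, p2, k3] as OpenCV has them; the pictures are not rectified), "origin" and "rotation" of the camera in the world. Camera axes: x right, y up, looking along -z (the intrinsics and any distortion apply to the point x, -y, -z); pixel columns grow to the right and rows downward; lengths in mm; the calibration is good to about 2 mm. A picture is of the moment at which its call begins: read the wrist's pose just before it. camera_info takes no time and is no camera call; for the wrist camera it gives the pose at the moment of the call.
- order.close_job(): hands the job in; it is judged then, once.
The state is a dict: "time": time; "joint_positions": joint angles; "dq": joint speeds; "tau": joint torques, N m; "tool_pos": TCP position; "tcp_rot": TCP orientation; "contact_force": force on the tool from outside, world axes, zero at the start; "moment": the same for the moment, N m; "grip_width": finger opening in mm; "finger_force": force on a finger pad.
Only numpy, scipy, OpenCV 4.12 (cv2) and the standard library are available. Lean on these libraries where they do the work, as an engineer would, in place of code of your own. Each camera call takes 0.05 s, during which the arm holds its last target. There are 200 camera calls.

## Working session

There is one attempt and no reset: what is moved stays moved. The work goes in short steps, Python scripts to look and compute and a shell command to move; the robot and the scene stay as the last step left them, time stands still between calls to the robot, and variables do not carry over. Pictures are saved under pics/ and viewed, at most 14 in all, crops included, and the job is handed in when it is done.

```bash
ls; mkdir -p pics; python3 - <<'E'
from plant import readout, viewer, order, bot
import cv2
for n in ["scene","top"]:
    im=viewer.capture(n); cv2.imwrite(f"pics/{n}0.png",im[:,:,::-1]); 
    print(n,viewer.camera_info(n))
a=cv2.imread("pics/scene0.png");b=cv2.imread("pics/top0.png")
cv2.imwrite("pics/top0b.png",cv2.resize(b,(800,600),interpolation=cv2.INTER_CUBIC))
print(readout.get_obs())
E
```

```text
pics
scene {'fx': 427.0936685573092, 'fy': 427.0936685573092, 'cx': 252.50261239183135, 'cy': 188.69532332030977, 'D': array([0.03828748, 0.        , 0.        , 0.        , 0.        ]), 'origin': array([1296.54653411, -730.01122609, 1175.14716067]), 'rotation': array([0.77613893, 0.00176004, 0.82836557])}
top {'fx': 495.1732090392259, 'fy': 495.1732090392259, 'cx': 248.70631004281233, 'cy': 192.54233410739488, 'D': array([-0.0007556,  0.       ,  0.       ,  0.       ,  0.       ]), 'origin': array([ 311.79417653,   -8.20042177, 1631.31107346]), 'rotation': array([ 0.12048782,  0.00232676, -1.59020342])}
{'time': 0.1, 'joint_positions': array([-1.41300878e+00,  3.42669303e-01,  1.52489179e+00, -3.65609217e-05,
        1.27541707e+00, -1.45970625e-01]), 'dq': array([-0.00080957, -0.0027029 , -0.00237689,  0.0017238 , -0.0004696 ,
        0.00069243]), 'tau': array([ 1.99156682e-03, -4.32004595e+01, -2.44694388e+01,  7.19929347e-02,
        5.25773491e-02, -3.77296146e-05]), 'tool_pos': array([ 157.01705472, -500.69056802,  291.61633482]), 'tcp_rot': array([-3.14021680e+00, -1.66934784e-04,  3.03768720e-01]), 'contact_force': array([ 0.08421917, -0.22222974,  0.48891884]), 'moment': array([ 0.01338568, -0.05156455,  0.01236313]), 'finger_force': 0.0, 'grip_width': 91.78086931577883}
```

View pics/top0b.png

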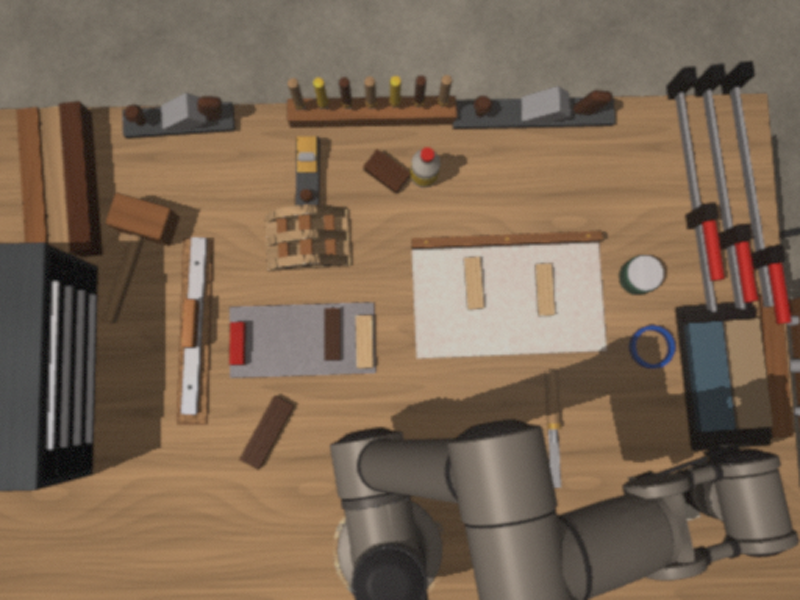

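View pics/scene0.png

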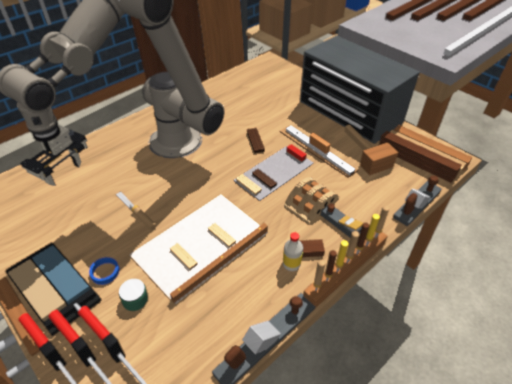

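Top view (800-px scale): the board is at (508,300) with the fence on its upper side and maple staves at (474,283) and (545,290). The sheet is at (302,340) and carries the caul (237,343), key (333,335) and one maple stave (365,340). The straightedge is at (192,328) and the form at (310,237). The large walnut decoy lies at (267,432), off the sheet. The scene view agrees.

```bash
cat > h.py <<'E'
from plant import readout, viewer, order, bot
import cv2, numpy as np
from scipy.spatial.transform import Rotation as Ro
def cam(n):
    c=viewer.camera_info(n); K=np.array([[c['fx'],0,c['cx']],[0,c['fy'],c['cy']],[0,0,1]])
    return K,np.array(c['D']),np.array(c['origin']),Ro.from_euler('xyz',c['rotation']).as_matrix()
def rays(c,uv):
    K,D,o,R=c; p=cv2.undistortPoints(np.float64(uv).reshape(-1,1,2),K,D).reshape(-1,2)
    return np.c_[p[:,0],-p[:,1],-np.ones(len(p))]@R.T
def plane(c,uv,z):
    d=rays(c,uv); return c[2]+d*((z-c[2][2])/d[:,2])[:,None]
def tri(c1,u1,c2,u2):
    d1=rays(c1,[u1])[0];d2=rays(c2,[u2])[0]
    s=np.linalg.lstsq(np.c_[d1,-d2],c2[2]-c1[2],rcond=None)[0]
    p,q=c1[2]+s[0]*d1,c2[2]+s[1]*d2
    return (p+q)/2,np.linalg.norm(p-q)
def proj(c,P):
    K,D,o,R=c; q=(np.float64(P).reshape(-1,3)-o)@R; q=q*[1,-1,-1]
    return cv2.projectPoints(q,np.zeros(3),np.zeros(3),K,D)[0].reshape(-1,2)
def blobs(im,lo,hi,roi=None,amin=60,k=3):
    h=cv2.cvtColor(im,cv2.COLOR_RGB2HSV); m=cv2.inRange(h,np.array(lo),np.array(hi))
    if roi: z=np.zeros_like(m); x0,y0,x1,y1=roi; z[y0:y1,x0:x1]=m[y0:y1,x0:x1]; m=z
    m=cv2.morphologyEx(m,cv2.MORPH_OPEN,np.ones((k,k)))
    cs=cv2.findContours(m,cv2.RETR_EXTERNAL,cv2.CHAIN_APPROX_NONE)[0]
    return sorted([c for c in cs if cv2.contourArea(c)>amin],key=cv2.contourArea,reverse=True)
def rect(c,cnt,z):
    P=plane(c,cnt.reshape(-1,2),z)[:,:2]; (x,y),(w,h),a=cv2.minAreaRect(np.float32(P))
    if w<h: w,h,a=h,w,a+90
    return np.round([x,y,w,h,(a+90)%180-90],1)
E
python3 - <<'E'
from h import *
im=cv2.imread("pics/top0.png")[:,:,::-1].copy(); c=cam("top"); hs=cv2.cvtColor(im,cv2.COLOR_RGB2HSV)
for nm,u,v in [("board",285,215),("fence",320,153),("mapleA",303,180),("mapleC",234,218),("walnut",213,214),("sheet",180,215),("red",152,219),("bar",126,170),("grip",121,205),("rest",116,205),("form",198,143),("wood",230,250)]:
    print(nm,hs[v,u],plane(c,[[u,v]],10)[0].round())
B=(262,155,390,231); S=(145,190,242,243)
for nm,lo,hi,roi,z in [("board",(0,0,130),(179,45,255),B,6),("maple",(8,60,100),(25,255,255),B,20),("mapleS",(8,75,120),(25,255,255),S,20),("walnut",(0,50,20),(20,255,95),S,20),("red",(0,150,60),(6,255,255),S,34),("sheet",(0,0,50),(179,40,200),S,6),("bar",(0,0,140),(179,35,255),(105,145,140,275),22),("form",(5,40,90),(25,200,255),(168,128,228,176),60)]:
    for b in blobs(im,lo,hi,roi,k=2)[:4]: print(nm,rect(c,b,z),cv2.contourArea(b))
E
```

```text
board [ 15  28 202] [ 432. -126.   10.]
fence [ 12 135 128] [ 636. -248.   10.]
mapleA [ 16  99 190] [ 546. -189.   10.]
mapleC [ 17  99 195] [425.  42.  10.]
walnut [  9 112  80] [440. 110.  10.]
sheet [  0  16 144] [438. 219.  10.]
red [  1 191 163] [427. 310.  10.]
bar [  7  12 184] [591. 397.  10.]
grip [ 13 143 166] [475. 413.  10.]
rest [ 13 128 136] [475. 429.  10.]
form [ 13 142 108] [678. 158.  10.]
wood [ 15 113 158] [321.  56.  10.]
board [ 504.1 -263.3  396.7  230.2  -88.8] 8096.0
maple [ 500.1 -251.2  393.2  247.5   88.9] 573.5
maple [ 539.9 -190.6  109.8   36.4    1.6] 320.0
maple [ 522.3 -339.4  107.    35.5    1. ] 313.5
maple [ 512.4 -463.5  215.2   16.5   -3.1] 205.0
mapleS [431.  172.6 315.  169.8  89. ] 421.5
mapleS [419.7  41.4 107.6  32.7  -1. ] 315.5
mapleS [351.6 139.6 246.3  12.9  88.9] 140.5
walnut [435.7 108.  104.7  29.5  -0.7] 286.0
red [4.220e+02 3.042e+02 8.420e+01 2.920e+01 2.000e-01] 212.5
sheet [427.8 173.5 300.9 147.1 -89.3] 3226.0
bar [345.8 404.1 132.6  29.2  -2.8] 328.0
bar [583.  392.6 127.2  28.3  -2.7] 287.0
form [635.9 151.9 192.5 154.4  88.9] 2580.5
```

```bash
python3 -m creep '0.030 0.025 0 0 0 -0.04 100;0.030 0.025 0 0 0 -0.04 100;0.030 0.025 0 0 0 -0.04 100;0.030 0.025 0 0 0 -0.04 100;0.030 0.025 0 0 0 -0.04 100;0.030 0.025 0 0 0 -0.04 100;0.030 0.025 0 0 0 -0.04 60;0.030 0.025 0 0 0 -0.04 50'; python3 -m creep '0 0 0 0 0 0 50;0 0 0 0 0 0 50;0 0 0 0 0 0 50'
python3 - <<'E'
from h import *
print(viewer.camera_info("wrist"))
im=viewer.capture("wrist"); cv2.imwrite("pics/w1.png",im[:,:,::-1])
E
```

```text
time: 0.77
tool_pos: [398.2, -299.3, 292.1]
tcp_rot: [-3.141, 0.0, -0.018]
contact_force: [0.3, -1.3, 0.1]
grip_width: 83.0
finger_force: 0.0
time: 1.02
tool_pos: [396.8, -301.0, 291.9]
tcp_rot: [-3.141, 0.001, -0.015]
contact_force: [-0.4, 0.0, 0.5]
grip_width: 63.0
finger_force: 0.0
{'fx': 304.0566458785344, 'fy': 304.0566458785344, 'cx': 256.46173303523057, 'cy': 190.50811108250335, 'D': array([-0.06453519,  0.        ,  0.        ,  0.        ,  0.        ]), 'origin': array([ 480.11872315, -301.32043084,  383.88704684]), 'rotation': array([-3.11249009e-01,  1.10757886e-04, -1.58573967e+00])}
```

View pics/w1.png

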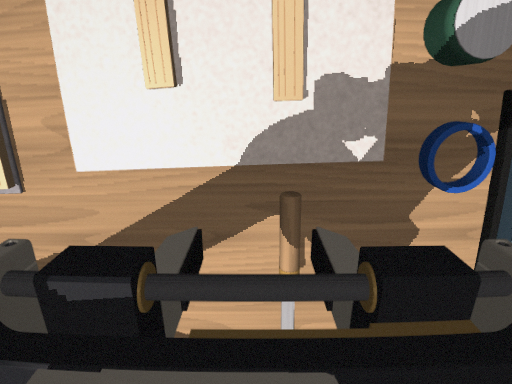

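The wrist view shows the board's near part with stave ends at (160,85) and (290,98), and the chisel and tape beyond it. The camera looks back under the tool. Next I move over the sheet.

```bash
python3 -m creep '0 0.038 0 0 0 0 50;0 0.038 0 0 0 0 50;0 0.038 0 0 0 0 50;0 0.038 0 0 0 0 50;0 0.038 0 0 0 0 50;0 0.038 0 0 0 0 50;0 0.038 0 0 0 0 50;0 0.038 0 0 0 0 50' >/dev/null; python3 -m creep '0.01 0.038 0 0 0 0 50;0.01 0.038 0 0 0 0 50;0.01 0.038 0 0 0 0 50;0 0 0 0 0 0 50;0 0 0 0 0 0 50;0 0 0 0 0 0 50'
cat > snap.py <<'E'
import sys,pickle; from h import *
n=sys.argv[1]; c=cam("wrist"); o=readout.get_obs(); im=viewer.capture("wrist")
cv2.imwrite(f"pics/{n}.png",im[:,:,::-1]); pickle.dump((c,im,o),open(f"pics/{n}.pkl","wb"))
E
python3 snap.py s1
python3 -m creep '0 0.02 -0.02 0 0 0 50;0 0.02 -0.02 0 0 0 50;0 0.02 -0.02 0 0 0 50;0 0.01 0 0 0 0 50;0 0 0 0 0 0 50;0 0 0 0 0 0 50;0 0 0 0 0 0 50'
python3 snap.py s2
```

```text
time: 2.23
tool_pos: [427.0, 115.8, 292.0]
tcp_rot: [3.141, 0.001, -0.017]
contact_force: [0.7, -1.7, -0.8]
grip_width: 46.0
finger_force: 0.0
time: 2.87
tool_pos: [427.8, 185.9, 233.5]
tcp_rot: [-3.142, -0.002, -0.017]
contact_force: [-0.2, -0.5, 1.0]
grip_width: 46.0
finger_force: 0.0
```

View pics/s1.png

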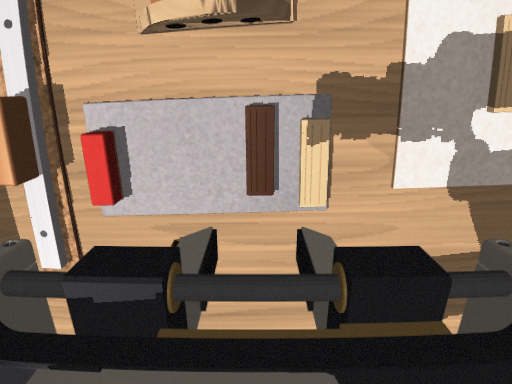

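The sheet in s1 has the caul at (100,168), key at (260,150) and maple stave at (314,162). Board on the right, form above, straightedge on the left.

```bash
cat > meas.py <<'E'
import pickle; from h import *
c1,a,_=pickle.load(open("pics/s1.pkl","rb")); c2,b,_=pickle.load(open("pics/s2.pkl","rb"))
def find(c,im,guess,lo,hi,r=70):
    u=proj(c,[guess])[0].astype(int); roi=(max(u[0]-r,0),max(u[1]-r,0),u[0]+r,min(u[1]+r,245))
    return blobs(im,lo,hi,roi,200)
for nm,g,lo,hi,z in [("maple",(420,41,20),(12,55,120),(25,150,255),20),("walnut",(436,108,20),(0,60,20),(20,255,110),20),("red",(422,304,34),(0,150,80),(6,255,255),34)]:
    r=[]
    for c,im in ((c1,a),(c2,b)):
        bs=find(c,im,g,lo,hi); bb=min(bs,key=lambda q:np.hypot(*(rect(c,q,z)[:2]-np.array(g[:2])))); r.append((bb,rect(c,bb,z)))
    cen=[np.array(cv2.minAreaRect(q[0])[0]) for q in r]
    print(nm,r[0][1],r[1][1],"tri",tri(c1,cen[0],c2,cen[1])[0].round(1))
E
python3 meas.py
```

```text
maple [4.257e+02 4.640e+01 1.098e+02 3.550e+01 3.000e-01] [415.   29.2 165.  136.6  88.3] tri [429.1  51.   41.6]
walnut [ 4.428e+02  1.129e+02  1.090e+02  3.330e+01 -1.000e-01] [442.5 113.9 109.3  35.6  -0.6] tri [444.1 113.1  14. ]
red [427.4 308.4  88.   29.5  -0.7] [ 4.283e+02  3.084e+02  9.040e+01  2.970e+01 -2.000e-01] tri [427.5 311.7  27.5]
```

```bash
python3 -m creep '0 -0.035 -0.02 0 0 0.017 50;0 -0.035 -0.02 0 0 0 50;0 -0.035 -0.02 0 0 0 50;-0.002 -0.035 -0.02 0 0 0 50;0 0 -0.03 0 0 0 50;0 0 0 0 0 0 50;0 0 0 0 0 0 50;0 0 0 0 0 0 50';python3 snap.py s3
```

```text
time: 3.58
tool_pos: [425.9, 47.2, 123.7]
tcp_rot: [3.141, -0.002, 0.001]
contact_force: [0.6, 1.0, -0.8]
grip_width: 45.9
finger_force: 0.0
```

View pics/s3.png

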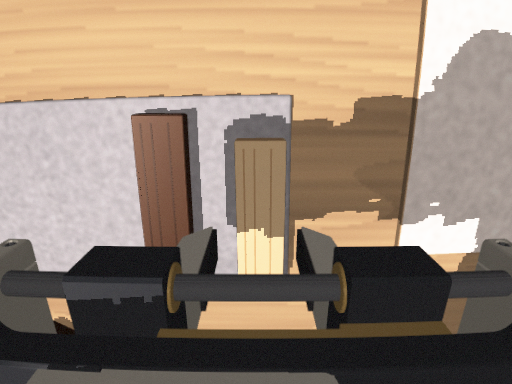

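The maple stave sits between the fingers. Its far end runs from (236,140) to (284,140), with the walnut on the left.

```bash
python3 - <<'E'
import pickle; from h import *
c,a,o=pickle.load(open("pics/s3.pkl","rb"))
print(plane(c,[(236,140),(284.5,140),(238,240),(284.5,240),(134,115),(187,115)],20).round(1))
print(plane(c,[(291,96),(280,96.5),(30,101)],6).round(1))
E
```

```text
[[480.7  61.3  20. ]
 [480.7  30.1  20. ]
 [409.4  61.3  20. ]
 [409.5  28.1  20. ]
 [496.8 126.   20. ]
 [496.5  92.   20. ]]
[[507.9  25.3   6. ]
 [507.6  32.6   6. ]
 [506.9 204.6   6. ]]
```

```bash
python3 -m creep '0 -0.002 -0.02 0 0 0 50;0 0 -0.02 0 0 0 50;0 0 -0.009 0 0 0 50;0 0 0 0 0 0 50;0 0 0 0 0 0 30;0 0 0 0 0 0 20;0 0 0 0 0 0 20;0 0 0 0 0 0 20';python3 -m creep '0 0 0.02 0 0 0 20;0 0 0.03 0 0 0 20;0 0 0.03 0 0 0 20;0 0 0.03 0 0 0 20;0 0 0 0 0 0 20;0 0 0 0 0 0 20'
```

```text
time: 4.3
tool_pos: [425.8, 45.2, 74.3]
tcp_rot: [3.142, -0.002, 0.001]
contact_force: [-0.1, 2.7, 6.8]
grip_width: 33.6
finger_force: 30.0
time: 4.8
tool_pos: [425.8, 45.0, 184.9]
tcp_rot: [3.141, -0.005, 0.001]
contact_force: [-0.3, -1.2, 0.1]
grip_width: 33.8
finger_force: 30.0
```

```bash
python3 -m creep '0.012 -0.034 0 0 0 0 20;0.012 -0.034 0 0 0 0 20;0.012 -0.034 0 0 0 0 20;0.012 -0.034 0 0 0 0 20;0.012 -0.034 0 0 0 0 20;0.012 -0.034 0 0 0 0 20;0.012 -0.034 0 0 0 0 20;0.012 -0.034 0 0 0 0 20';python3 -m creep '0.012 -0.034 0 0 0 0 20;0 0 0 0 0 0 20;0 0 0 0 0 0 20;0 0 0 0 0 0 20';python3 snap.py b1
```

```text
time: 5.47
tool_pos: [520.6, -228.4, 181.4]
tcp_rot: [-3.14, 0.003, 0.0]
contact_force: [0.8, -0.2, -0.1]
grip_width: 33.6
finger_force: 30.0
time: 5.8
tool_pos: [532.2, -260.3, 181.5]
tcp_rot: [-3.139, 0.003, 0.0]
contact_force: [0.8, -0.2, -0.3]
grip_width: 33.2
finger_force: 30.0
```

View pics/b1.png

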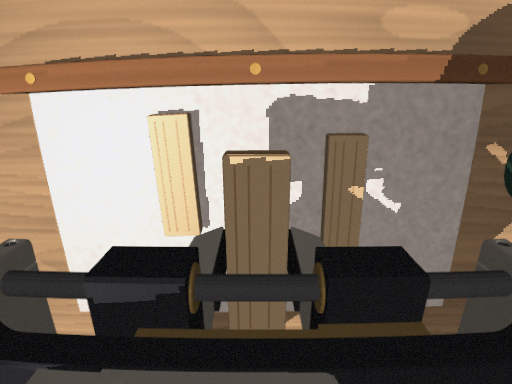

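Held stave centred at (257,240). Stave A's end is at (150..188,114), B's at (327..367,134). Fence lower edge runs from (35,93) to (480,84).

```bash
python3 - <<'E'
import pickle; from h import *
c,a,o=pickle.load(open("pics/b1.pkl","rb"))
print("fence",plane(c,[(35,93.5),(255,84),(475,84)],6).round(1),plane(c,[(255,84)],40).round(1))
print("A",plane(c,[(150,115.5),(189,113.5),(163,236),(199,234)],20).round(1))
print("B",plane(c,[(327,134.5),(367,135),(323,230),(362,230)],20).round(1))
print("held",plane(c,[(224,158),(290,157)],110).round(1), "boardcorners",plane(c,[(34,94),(480,84)],6).round(1))
h=cv2.cvtColor(a,cv2.COLOR_RGB2HSV); 
for u in (60,120,230,300,400,440): print(u,[(v,h[v,u].tolist()) for v in range(76,104,3)])
E
```

```text
fence [[ 618.1  -65.4    6. ]
 [ 622.7 -257.8    6. ]
 [ 626.  -447.8    6. ]] [[ 621.8 -258.    40. ]]
A [[ 598.2 -171.7   20. ]
 [ 599.6 -204.    20. ]
 [ 489.1 -172.3   20. ]
 [ 491.4 -206.1   20. ]]
B [[ 582.6 -317.6   20. ]
 [ 582.4 -351.3   20. ]
 [ 495.6 -320.1   20. ]
 [ 495.4 -356.4   20. ]]
held [[ 581.4 -241.5  110. ]
 [ 582.  -277.5  110. ]] boardcorners [[ 617.7  -64.4    6. ]
 [ 626.1 -452.4    6. ]]
60 [(76, [12, 147, 154]), (79, [12, 146, 154]), (82, [13, 145, 155]), (85, [12, 146, 157]), (88, [12, 147, 167]), (91, [10, 16, 140]), (94, [30, 3, 238]), (97, [23, 4, 238]), (100, [0, 1, 238]), (103, [130, 3, 241])]
120 [(76, [12, 143, 153]), (79, [12, 141, 155]), (82, [12, 146, 159]), (85, [12, 143, 162]), (88, [15, 35, 145]), (91, [10, 3, 239]), (94, [30, 5, 237]), (97, [26, 7, 239]), (100, [20, 3, 239]), (103, [0, 1, 238])]
230 [(76, [13, 149, 151]), (79, [12, 143, 157]), (82, [11, 144, 143]), (85, [16, 21, 207]), (88, [16, 12, 238]), (91, [18, 13, 240]), (94, [19, 12, 239]), (97, [16, 12, 239]), (100, [15, 11, 240]), (103, [13, 10, 239])]
300 [(76, [12, 149, 151]), (79, [12, 145, 158]), (82, [13, 161, 68]), (85, [13, 17, 237]), (88, [12, 16, 239]), (91, [13, 15, 239]), (94, [11, 17, 239]), (97, [12, 30, 129]), (100, [9, 26, 127]), (103, [10, 28, 136])]
400 [(76, [12, 153, 143]), (79, [12, 142, 151]), (82, [12, 88, 67]), (85, [12, 31, 125]), (88, [9, 29, 124]), (91, [13, 28, 128]), (94, [10, 24, 130]), (97, [8, 31, 133]), (100, [11, 32, 128]), (103, [11, 28, 129])]
440 [(76, [12, 141, 105]), (79, [14, 165, 74]), (82, [10, 114, 49]), (85, [6, 27, 133]), (88, [12, 26, 127]), (91, [13, 29, 125]), (94, [13, 32, 128]), (97, [8, 29, 131]), (100, [12, 29, 133]), (103, [9, 25, 131])]
```

```bash
python3 -m creep '0 -0.002 -0.03 0 0 0.02 20;0 0 -0.03 0 0 0 20;0 0 -0.03 0 0 0 20;0 0 -0.010 0 0 0 20;0 0 -0.006 0 0 0 20;0 0 0 0 0 0 20;0 0 0 0 0 0 48;0 0 0 0 0 0 48';python3 -m creep '0 0 0 0 0 0 48;0 0 0.03 0 0 0 48;0 0 0.035 0 0 0 48;0 0 0.035 0 0 0 48;0 0 0.035 0 0 0 48;0 0 0.02 0 0 0 48;0 0 0 0 0 0 48;0 0 0 0 0 0 48'; python3 snap.py b2
```

```text
time: 6.52
tool_pos: [534.0, -263.3, 79.1]
tcp_rot: [3.14, -0.003, 0.021]
contact_force: [-0.2, -0.3, 0.1]
grip_width: 41.5
finger_force: 0.0
time: 7.18
tool_pos: [533.5, -263.2, 234.5]
tcp_rot: [3.139, -0.004, 0.021]
contact_force: [-0.8, -1.4, -1.4]
grip_width: 43.9
finger_force: 0.0
```

View pics/b2.png

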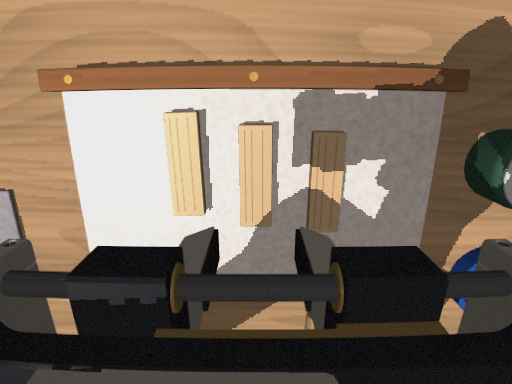

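C is placed between A and B, roughly parallel: ends at (256,125), A (182,112), B (329,132). Next is the straightedge.

```bash
python3 -m creep '-0.004 0.038 0 0 0 0 48;-0.004 0.038 0 0 0 0 48;-0.004 0.038 0 0 0 0 48;-0.004 0.038 0 0 0 0 48;-0.004 0.038 0 0 0 0 48;-0.004 0.038 0 0 0 0 48;-0.004 0.038 0 0 0 0 48;-0.004 0.038 0 0 0 0 48' >/dev/null;python3 -m creep '-0.004 0.038 0 0 0 0 48;-0.004 0.038 0 0 0 0 48;-0.004 0.038 0 0 0 0 48;-0.004 0.038 0 0 0 0 48;-0.004 0.038 0 0 0 -0.02 48;-0.004 0.038 0 0 0 -0.02 48;-0.004 0.038 0 0 0 -0.02 48;-0.004 0.038 0 0 0 0 48'; python3 -m creep '0 0.020 0 0 0 0 48;0 0 0 0 0 0 48;0 0 0 0 0 0 48;0 0 0 0 0 0 48'; python3 snap.py e1; python3 -m creep '0 0.03 -0.02 0 0 0 48;0 0 -0.02 0 0 0 48;0 0 0 0 0 0 48;0 0 0 0 0 0 48;0 0 0 0 0 0 48'; python3 snap.py e2
python3 - <<'E'
import cv2,numpy as np
cv2.imwrite("pics/e12.png",cv2.resize(np.hstack([cv2.imread("pics/e1.png"),cv2.imread("pics/e2.png")]),(800,300),interpolation=cv2.INTER_AREA))
E
```

```text
time: 8.57
tool_pos: [467.9, 346.6, 230.6]
tcp_rot: [3.14, 0.003, -0.04]
contact_force: [0.2, 0.7, 0.4]
grip_width: 44.1
finger_force: 0.0
time: 8.9
tool_pos: [468.7, 364.1, 231.0]
tcp_rot: [3.14, 0.002, -0.039]
contact_force: [0.1, 0.1, 0.0]
grip_width: 44.4
finger_force: 0.0
time: 9.37
tool_pos: [469.7, 394.0, 193.2]
tcp_rot: [-3.142, -0.001, -0.041]
contact_force: [-0.2, -0.8, -0.3]
grip_width: 44.0
finger_force: 0.0
```

View pics/e12.png

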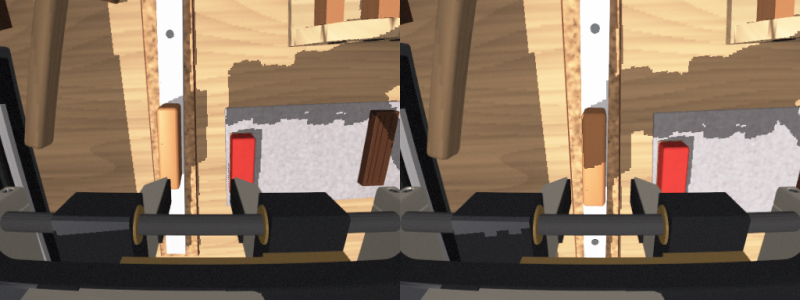

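Left frame (e1, full-image pixels): grip from row 134 to 239 around column 218. Right frame (e2): rows 141–262 around column 250. The white bar runs through both.

```bash
python3 - <<'E'
import pickle; from h import *
cc=[];pp=[]
for n,roi in (("e1",(190,110,245,243)),("e2",(220,120,275,266))):
    c,a,o=pickle.load(open(f"pics/{n}.pkl","rb"))
    g=blobs(a,(3,90,70),(16,255,255),roi,300)
    bar=blobs(a,(0,0,215),(179,30,255),(190,0,280,130),300)
    print(n,[(rect(c,q,66),cv2.minAreaRect(q)) for q in g[:2]],[rect(c,q,22) for q in bar[:2]])
    cc.append(c); pp.append(np.array(cv2.minAreaRect(g[0])[0]))
    x0,y0,x1,y1=roi
print(tri(cc[0],pp[0],cc[1],pp[1])[0].round(1))
E
```

```text
e1 [(array([471.3, 405.9, 100.7,  38.4,  -2.9]), ((211.0, 187.0), (108.0, 42.0), 90.0)), (array([479. , 378.7, 120.5,   7. ,  -3. ]), ((240.0, 176.0), (132.0, 8.0), 90.0))] [array([576.6, 396.7, 114.1,  29.6,  -2.8])]
e2 [(array([470.6, 406.2, 105.3,  33.7,  -4.5]), ((241.5, 201.5), (127.0, 43.0), 90.0)), (array([476.3, 384.5, 116.9,   7.4,  -1.8]), ((269.5, 192.5), (145.0, 9.0), 90.0))] [array([574. , 396.8,  99.8,  29.8,  -2.6])]
[470.  407.   53.1]
```

```bash
python3 -m creep '0.001 0.008 -0.03 0 0 -0.007 48;0 0 -0.03 0 0 0 48;0 0 -0.03 0 0 0 48;0 0 -0.009 0 0 0 48;0 0 0 0 0 0 48;0 0 0 0 0 0 20;0 0 0 0 0 0 10;0 0 0 0 0 0 10'; python3 -m creep '0 0 0 0 0 0 10;0 0 0 0 0 0 10;0 0 0 0 0 0 10'
```

```text
time: 10.08
tool_pos: [471.2, 403.5, 95.6]
tcp_rot: [-3.14, -0.003, -0.046]
contact_force: [0.4, -3.8, 0.2]
grip_width: 28.4
finger_force: 0.9
time: 10.33
tool_pos: [471.0, 403.0, 95.4]
tcp_rot: [-3.141, -0.003, -0.046]
contact_force: [0.6, -3.9, 7.0]
grip_width: 23.7
finger_force: 30.0
```

```bash
python3 -m creep '0 0 0.02 0 0 0 10;0 0 0.04 0 0 0 10;0 0 0.04 0 0 0 10;0 0 0.04 0 0 0 10;-0.002 -0.037 0 0 0 0 10;-0.002 -0.037 0 0 0 0 10;-0.002 -0.037 0 0 0 0 10;-0.002 -0.037 0 0 0 0.117 10'; python3 -m creep '-0.002 -0.037 0 0 0 0.117 10;-0.002 -0.037 0 0 0 0.117 10;-0.002 -0.037 0 0 0 0.117 10;-0.002 -0.037 0 0 0 0.117 10;-0.002 -0.037 0 0 0 0.117 10;-0.002 -0.037 0 0 0 0.117 10;-0.002 -0.037 0 0 0 0.117 10;-0.002 -0.037 0 0 0 0.117 10';python3 -m creep '-0.002 -0.037 0 0 0 0.117 10;-0.002 -0.037 0 0 0 0.117 10;-0.002 -0.037 0 0 0 0.117 10;-0.002 -0.037 0 0 0 0.117 10;-0.002 -0.037 0 0 0 0.117 10;0 0 0 0 0 0 10;0 0 0 0 0 0 10;0 0 0 0 0 0 10'
```

```text
time: 11.0
tool_pos: [461.2, 253.7, 233.6]
tcp_rot: [-3.142, -0.0, 0.071]
contact_force: [0.4, -0.4, -4.8]
grip_width: 23.9
finger_force: 30.0
time: 11.67
tool_pos: [447.1, -25.5, 233.7]
tcp_rot: [3.141, -0.0, 0.958]
contact_force: [0.6, -0.5, -4.4]
grip_width: 23.9
finger_force: 30.0
time: 12.33
tool_pos: [438.1, -199.1, 233.2]
tcp_rot: [-3.141, -0.001, 1.505]
contact_force: [0.3, 0.7, -4.6]
grip_width: 24.1
finger_force: 30.0
```

```bash
python3 -m creep '-0.003 -0.0305 0 0 0 0.044 10;-0.003 -0.0305 0 0 0 0.043 10;0 0 0 0 0 0 10;0 0 0 0 0 0 10'; python3 snap.py p1; python3 - <<'E'
from h import *
t=viewer.capture("top"); a=cv2.imread("pics/p1.png")
t=cv2.resize(t[100:260,220:420,::-1],(480,384),interpolation=cv2.INTER_CUBIC)
cv2.imwrite("pics/p1c.png",cv2.resize(np.hstack([a,t]),(800,310)))
E
```

```text
time: 12.67
tool_pos: [432.6, -260.2, 233.2]
tcp_rot: [3.142, -0.0, 1.593]
contact_force: [-0.2, 1.3, -4.3]
grip_width: 23.9
finger_force: 30.0
```

View pics/p1c.png

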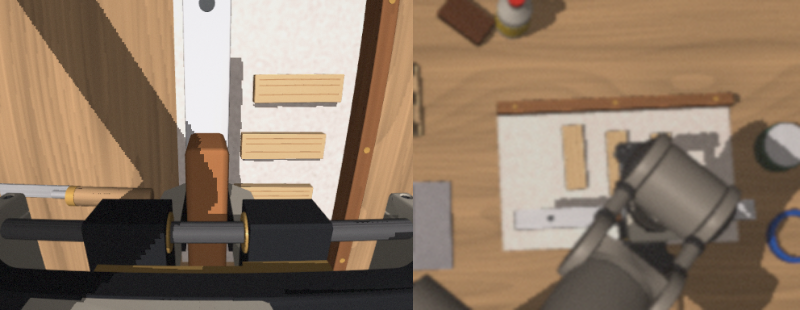

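Staves A, C and B remain in place at (298,88), (282,146) and (275,190), and the bar lies on the near side of them. I lower it and push.

```bash
python3 -m creep '0 0 -0.035 0 0 0 10;0 0 -0.035 0 0 0 10;0 0 -0.035 0 0 0 10;0 0 -0.02 0 0 0 10;0 0 -0.011 0 0 0 10;0 0 0 0 0 0 10;0 0 0 0 0 0 10'; python3 -m creep '0.008 0.0002 0 0 0 0 10;0.008 0.0002 0 0 0 0 10;0.008 0.0002 0 0 0 0 10;0.008 0.0002 0 0 0 0 10;0.006 0.0001 0 0 0 0 10;0.006 0.0001 0 0 0 0 10;0.006 0.0001 0 0 0 0 10;0 0 0 0 0 0 10'; python3 -m creep '0.004 0.0001 0 0 0 0 10;0.004 0.0001 0 0 0 0 10;0.002 0 0 0 0 0 10;0 0 0 0 0 0 10'
```

```text
time: 13.35
tool_pos: [432.8, -259.1, 97.1]
tcp_rot: [-3.141, -0.001, 1.596]
contact_force: [-0.2, -0.4, -4.3]
grip_width: 24.1
finger_force: 30.0
time: 14.02
tool_pos: [483.8, -259.5, 97.3]
tcp_rot: [3.14, 0.001, 1.595]
contact_force: [0.0, 0.3, -3.6]
grip_width: 23.7
finger_force: 30.0
time: 14.35
tool_pos: [493.0, -259.3, 97.3]
tcp_rot: [3.141, 0.0, 1.595]
contact_force: [-0.2, 0.7, -4.8]
grip_width: 24.1
finger_force: 30.0
```

```bash
python3 -m creep '0.002 0 0 0 0 0 10;0.002 0 0 0 0 0 10;0.001 0 0 0 0 0 10;0 0 0 0 0 0 10;0 0 0 0 0 0 10'; python3 -m creep '0.001 0 0 0 0 0 10;0.001 0 0 0 0 0 10;0.001 0 0 0 0 0 10;0 0 0 0 0 0 10;0 0 0 0 0 0 10'
```

```text
time: 14.77
tool_pos: [497.3, -259.2, 97.2]
tcp_rot: [-3.141, -0.0, 1.595]
contact_force: [-2.8, 0.1, -4.3]
grip_width: 24.0
finger_force: 30.0
time: 15.18
tool_pos: [498.0, -259.0, 96.9]
tcp_rot: [-3.136, -0.002, 1.595]
contact_force: [-12.3, -0.5, 1.3]
grip_width: 23.9
finger_force: 30.0
```

```bash
python3 -m creep '0.001 0 0 0 0 0 10;0.001 0 0 0 0 0 10;0 0 0 0 0 0 10;0 0 0 0 0 0 10;0 0 0 0 0 0 10;0 0 0 0 0 0 10;0 0 0 0 0 0 10'; python3 snap.py p2; python3 - <<'E'
from h import *
t=viewer.capture("top"); a=cv2.imread("pics/p2.png")
t=cv2.resize(t[100:260,220:420,::-1],(480,384),interpolation=cv2.INTER_CUBIC)
cv2.imwrite("pics/p2c.png",cv2.resize(np.hstack([a,t]),(800,310)))
E
```

```text
time: 15.77
tool_pos: [498.4, -259.0, 96.8]
tcp_rot: [-3.132, -0.003, 1.595]
contact_force: [-18.2, -2.4, 5.4]
grip_width: 24.0
finger_force: 30.0
```

View pics/p2c.png

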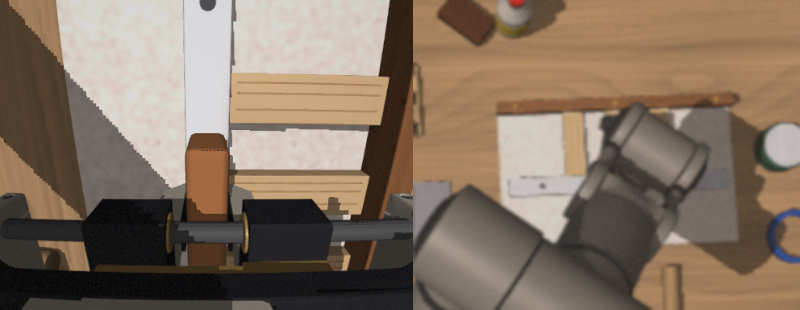

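The bar is tight against the stave ends, and A and C reach the fence at (385,95) and (365,190). I back off, lift and look again.

```bash
python3 -m creep '-0.004 0 0 0 0 0 10;-0.008 0 0 0 0 0 10;-0.014 0 0 0 0 0 10;-0.014 0 0.01 0 0 0 10;0 0 0.04 0 0 0 10;0 0 0.04 0 0 0 10;0 0 0.04 0 0 0 10;0 0 0.01 0 0 0 10'; python3 -m creep '0 0.037 0 0 0 0 10;0 0.037 0 0 0 0 10;0 0.037 0 0 0 -0.117 10;0 0.037 0 0 0 -0.117 10;0 0.037 0 0 0 -0.117 10;0 0.037 0 0 0 -0.117 10;0 0.037 0 0 0 -0.117 10;0 0.037 0 0 0 -0.117 10'; python3 -m creep '0 0.037 0 0 0 -0.117 10;0 0.037 0 0 0 -0.117 10;0 0.037 0 0 0 -0.117 10;0 0.037 0 0 0 -0.117 10;0 0.037 0 0 0 -0.117 10;0 0.037 0 0 0 -0.117 10;0 0 0 0 0 -0.117 10;0 0 0 0 0 -0.117 10'; python3 - <<'E'
from h import *
t=viewer.capture("top"); cv2.imwrite("pics/t1.png",t[:,:,::-1])
cv2.imwrite("pics/t1c.png",cv2.resize(t[90:290,90:420,::-1],(792,480),interpolation=cv2.INTER_CUBIC))
E
```

```text
time: 16.53
tool_pos: [464.6, -260.7, 244.0]
tcp_rot: [3.132, 0.008, 1.595]
contact_force: [1.4, -0.2, -3.0]
grip_width: 23.4
finger_force: 30.0
time: 17.2
tool_pos: [462.5, 29.0, 236.9]
tcp_rot: [3.141, -0.001, 0.918]
contact_force: [0.2, 0.2, -3.9]
grip_width: 23.8
finger_force: 30.0
time: 17.87
tool_pos: [462.7, 239.9, 236.5]
tcp_rot: [-3.141, -0.0, 0.022]
contact_force: [0.1, 0.0, -5.0]
grip_width: 23.9
finger_force: 30.0
```

View pics/t1c.png

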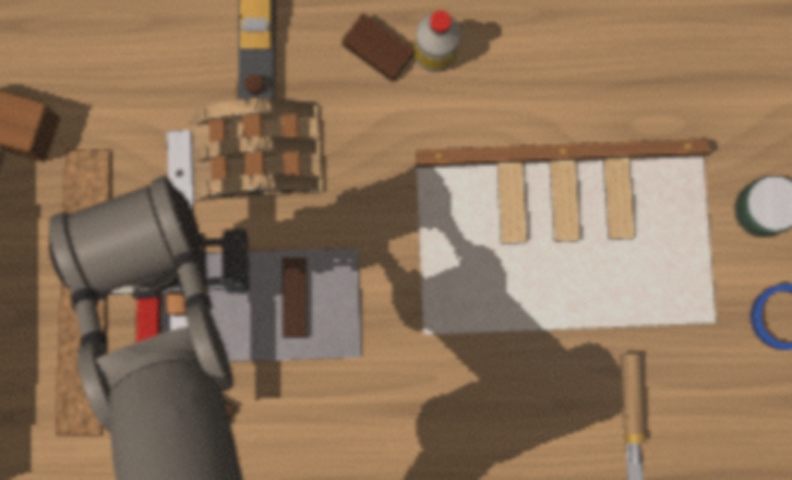

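All three staves are flush against the fence, at (512,160), (565,158) and (618,157). The straightedge goes back next.

```bash
python3 - <<'E'
from h import *
c=cam("top"); print(plane(c,[(90+x/2.4,90+y/2.4) for x,y in ((65,150),(112,150),(57,435),(103,435))],6).round(),plane(c,[(90+84.3/2.4,90+292.5/2.4)],6).round(1))
E
python3 -m creep '0.002 0.033 0 0 0 -0.014 10;0.002 0.033 0 0 0 -0.014 10;0.002 0.033 0 0 0 -0.014 10;0.002 0.033 0 0 0 -0.014 10;0.001 0.031 0 0 0 -0.012 10;0 0 0 0 0 0 10;0 0 0 0 0 0 10'
```

```text
[[652. 429.   6.]
 [651. 363.   6.]
 [260. 435.   6.]
 [259. 373.   6.]] [[452.5 399.9   6. ]]
time: 18.5
tool_pos: [471.8, 401.7, 236.1]
tcp_rot: [3.141, 0.001, -0.04]
contact_force: [0.1, -0.8, -4.5]
grip_width: 23.9
finger_force: 30.0
```

```bash
python3 -m creep '-0.005 0.001 -0.035 0 0 -0.004 10;0 0 -0.035 0 0 0 10;0 0 -0.035 0 0 0 10;0 0 -0.025 0 0 0 10;0 0 -0.009 0 0 0 10;0 0 0 0 0 0 10;0 0 0 0 0 0 20;0 0 0 0 0 0 45'; python3 -m creep '0 0 0 0 0 0 46;0 0 0 0 0 0 46;0 0 0.03 0 0 0 46;0 0 0.04 0 0 0 46;0 0 0.03 0 0 0 46;0 -0.03 0.02 0 0 0.04 46;0 0 0 0 0 0 46;0 0 0 0 0 0 46'; python3 snap.py r1
```

```text
time: 19.17
tool_pos: [468.7, 402.0, 100.4]
tcp_rot: [-3.139, -0.003, -0.049]
contact_force: [0.6, -0.2, 0.2]
grip_width: 27.2
finger_force: 0.0
time: 19.83
tool_pos: [468.0, 371.3, 220.8]
tcp_rot: [-3.139, -0.004, -0.01]
contact_force: [-0.6, 0.9, -0.3]
grip_width: 41.9
finger_force: 0.0
```

View pics/r1.png

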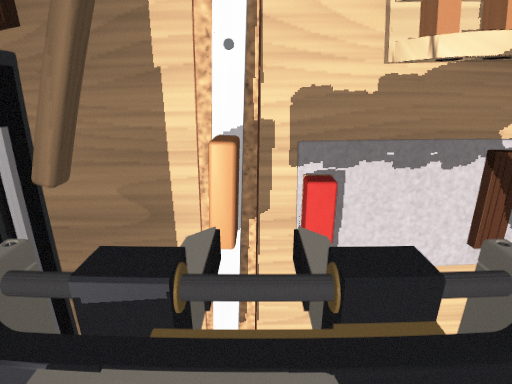

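The straightedge lies on its rest, grip at (225,190). Next I look at the form.

```bash
python3 -m creep '0.0155 -0.032 0 0 0 0.01 46;0.0155 -0.032 0 0 0 0 46;0.0155 -0.032 0 0 0 0 46;0.0155 -0.032 0 0 0 0 46;0.0155 -0.032 0 0 0 0 46;0.0155 -0.032 0 0 0 0 46;0.0155 -0.032 0 0 0 0 46;0 0 0 0 0 0 46'; python3 -m creep '0 0 0 0 0 0 46;0 0 0 0 0 0 46'; python3 snap.py f1;  python3 -m creep '0.01 -0.03 0.01 0 0 0 46;0 -0.03 0.01 0 0 0 46;0 0 0 0 0 0 46;0 0 0 0 0 0 46;0 0 0 0 0 0 46'; python3 snap.py f2
python3 - <<'E'
import cv2,numpy as np
cv2.imwrite("pics/f12.png",np.hstack([cv2.imread("pics/f1.png")[:250,60:460],cv2.imread("pics/f2.png")[:250,:400]]))
E
```

```text
time: 20.55
tool_pos: [578.1, 142.8, 216.7]
tcp_rot: [3.139, 0.001, -0.004]
contact_force: [0.7, -0.4, -0.2]
grip_width: 42.7
finger_force: 0.0
time: 20.72
tool_pos: [575.4, 148.4, 217.1]
tcp_rot: [-3.141, 0.002, 0.001]
contact_force: [-0.8, 0.0, 1.1]
grip_width: 42.1
finger_force: 0.0
time: 21.18
tool_pos: [585.3, 89.2, 238.0]
tcp_rot: [-3.141, 0.001, 0.003]
contact_force: [0.0, 1.0, 0.3]
grip_width: 42.3
finger_force: 0.0
```

View pics/f12.png

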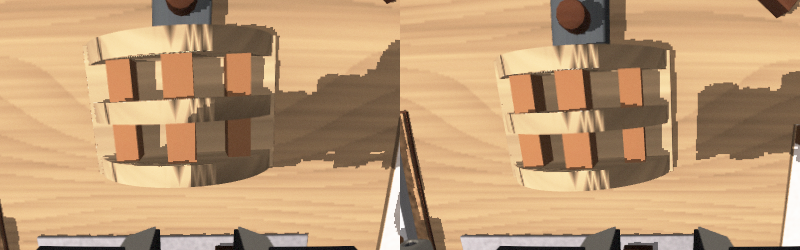

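f1/f2 show three ribs with six orange-brown stretchers. The middle pair is on the crown line: (178,75)/(181,143) in the left crop, (572,90)/(580,150) in the right. The outer rib edges are at rows ~24/187 on the left and ~44/190 on the right.

```bash
python3 - <<'E'
import pickle; from h import *
C=[];R=[]
for n,(x0,y0,x1,y1),cols in (("f1",(140,45,330,170),(236,240,244)),("f2",(100,60,260,175),(172,177,182))):
    c,a,o=pickle.load(open(f"pics/{n}.pkl","rb")); C.append(c)
    bs=blobs(a,(4,120,70),(13,255,255),(x0,y0,x1,y1),150)
    r=sorted([tuple(np.round(cv2.minAreaRect(q)[0],1))+tuple(np.round(cv2.boundingRect(q))) for q in bs]); R.append(r)
    for q in r: print(n,[float(v) for v in q], plane(c,[q[:2]],50)[0].round(1))
    g=cv2.GaussianBlur(cv2.cvtColor(a,cv2.COLOR_RGB2LAB),(3,3),0).astype(int)
    for u in cols: 
        d=np.abs(g[2:,u]-g[:-2,u]).sum(1); print(u,[(v+1,int(d[v])) for v in range(5,215) if d[v]>25 and d[v]==d[max(0,v-2):v+3].max()])
E
```

```text
f1 [179.1, 79.9, 165.0, 59.0, 29.0, 43.0] [669.3 212.1  50. ]
f1 [186.1, 142.4, 173.0, 125.0, 27.0, 37.0] [618.4 209.6  50. ]
f1 [236.8, 75.5, 220.0, 53.0, 34.0, 46.0] [672.4 165.2  50. ]
f1 [241.0, 142.9, 226.0, 123.0, 31.0, 41.0] [617.8 162.6  50. ]
f1 [297.0, 74.5, 284.0, 53.0, 27.0, 44.0] [673.3 116.8  50. ]
f1 [298.5, 137.0, 287.0, 118.0, 24.0, 39.0] [623.  113.7  50. ]
236 [(7, 43), (14, 71), (24, 85), (52, 60), (96, 64), (123, 49), (161, 80), (165, 33)]
240 [(8, 39), (15, 66), (16, 66), (24, 98), (51, 77), (96, 77), (99, 103), (123, 54), (161, 78), (164, 31)]
244 [(7, 41), (15, 78), (24, 102), (53, 51), (99, 100), (123, 43), (160, 77), (164, 90)]
f2 [122.5, 93.1, 110.0, 74.0, 26.0, 40.0] [669.7 210.1  50. ]
f2 [131.1, 149.8, 119.0, 134.0, 25.0, 34.0] [618.4 208.   50. ]
f2 [170.0, 89.9, 154.0, 69.0, 33.0, 42.0] [671.9 166.9  50. ]
f2 [177.2, 150.9, 162.0, 133.0, 31.0, 37.0] [617.3 164.3  50. ]
f2 [230.2, 87.1, 218.0, 68.0, 25.0, 40.0] [673.9 113.5  50. ]
f2 [233.7, 144.7, 222.0, 127.0, 24.0, 36.0] [623.  111.3  50. ]
172 [(29, 41), (33, 75), (44, 94), (70, 33), (108, 82), (111, 114), (133, 54), (167, 88)]
177 [(27, 45), (34, 71), (45, 43), (69, 45), (108, 80), (111, 111), (167, 85), (171, 74)]
182 [(6, 29), (22, 34), (34, 65), (45, 43), (68, 36), (107, 86), (129, 27), (132, 48), (133, 48), (166, 85), (170, 116)]
```

```bash
python3 - <<'E'
import pickle; from h import *
for n,uv in (("f1",[(239,24.5),(240,99),(240,123.5),(241,164.5),(242,187.5)]),("f2",[(170,44.5),(175,111),(175,133.5),(178,170.5),(180,190.5)])):
    c,a,o=pickle.load(open(f"pics/{n}.pkl","rb")); P=plane(c,uv,70); print(n,P.round(1)[:,:2].tolist(),"mid",P[[0,4]].mean(0).round(1),"rib",P[1:3].mean(0).round(1))
E
```

```text
f1 [[706.2, 161.9], [654.4, 161.8], [636.1, 162.1], [603.6, 161.8], [584.2, 161.2]] mid [645.2 161.6  70. ] rib [645.2 162.   70. ]
f2 [[706.4, 159.0], [654.7, 158.4], [635.9, 159.8], [603.4, 159.6], [584.9, 159.2]] mid [645.6 159.1  70. ] rib [645.3 159.1  70. ]
```

```bash
python3 -m creep '-0.0286 0.004 -0.022 0 0 0 60;-0.0286 0.004 -0.022 0 0 0 60;-0.0286 0.004 -0.022 0 0 0 60;-0.0286 0.004 -0.022 0 0 0 60;-0.0286 0.004 -0.022 0 0 0 60;0 0 0 0 0 0 60;0 0 0 0 0 0 60;0 0 0 0 0 0 60'; python3 snap.py k1; python3 - <<'E'
import pickle; from h import *
c,a,o=pickle.load(open("pics/k1.pkl","rb"))
for b in blobs(a,(0,50,15),(20,255,110),(190,60,320,232),500): 
    P=plane(c,b.reshape(-1,2),20)[:,:2]; f=P[P[:,0]<P[:,0].max()-5]; f=f[f[:,0]>P[:,0].max()-50]
    print(rect(c,b,20),P.max(0),f.min(0),f.max(0))
E
```

```text
time: 21.9
tool_pos: [443.6, 108.6, 128.6]
tcp_rot: [-3.141, -0.002, 0.003]
contact_force: [0.7, -0.5, 1.2]
grip_width: 55.0
finger_force: 0.0
[465.1 112.3  66.9  33.6  -0.6] [498.35934936 129.43357059] [448.90156869  95.26100185] [493.05747613 128.9942437 ]
```

```bash
python3 -m creep '-0.001 0.003 -0.02 0 0 -0.006 60;0 0 -0.02 0 0 0 60;0 0 -0.013 0 0 0 60;0 0 0 0 0 0 60;0 0 0 0 0 0 40;0 0 0 0 0 0 20;0 0 0 0 0 0 20;0 0 0 0 0 0 20';python3 -m creep '0 0 0 0 0 0 20;0 0 0.03 0 0 0 20;0.005 0.005 0.035 0 0 0.017 20;0.033 0.008 0.02 0 0 0.017 20;0.033 0.008 0 0 0 0.017 20;0.033 0.008 0 0 0 0 20;0.033 0.008 0 0 0 0 20;0 0 0 0 0 0 20'; python3 -c "
from h import *; print(readout.get_obs()['tool_pos'])"
```

```text
time: 22.62
tool_pos: [442.6, 110.7, 76.2]
tcp_rot: [-3.141, -0.002, -0.005]
contact_force: [0.6, -0.9, 2.1]
grip_width: 33.4
finger_force: 30.0
time: 23.28
tool_pos: [584.0, 148.5, 160.8]
tcp_rot: [-3.141, -0.006, 0.046]
contact_force: [-1.0, -0.4, -0.4]
grip_width: 34.0
finger_force: 30.0
[583.97896164 148.53675969 160.78084636]
```

```bash
python3 -m creep '0.028 0.007 0 0 0 0 20;0.028 0.007 0 0 0 0 20;0 0 0 0 0 0 20;0 0 0 0 0 0 20;0 0 0 0 0 0 20'; python3 snap.py k2
```

```text
time: 23.7
tool_pos: [633.8, 161.5, 159.9]
tcp_rot: [3.141, 0.002, 0.046]
contact_force: [0.1, -0.6, -0.8]
grip_width: 33.5
finger_force: 30.0
```

```bash
python3 -m creep '0.011 0.002 0 0 0 0 20;0 0 -0.012 0 0 0 20;0 0 -0.005 0 0 0 20;0 0 0 0 0 0 20;0 0 0 0 0 0 20;0 0 0 0 0 0 20';python3 -m creep '0 0 -0.001 0 0 0 20;0 0 0 0 0 0 20;0 0 0 0 0 0 20'
```

```text
time: 24.25
tool_pos: [645.4, 163.6, 143.3]
tcp_rot: [3.141, 0.0, 0.046]
contact_force: [0.0, -0.5, 0.3]
grip_width: 33.6
finger_force: 30.0
time: 24.5
tool_pos: [645.8, 163.6, 142.5]
tcp_rot: [3.141, -0.0, 0.046]
contact_force: [0.3, -0.5, 0.0]
grip_width: 33.5
finger_force: 30.0
```

```bash
python3 -m creep '0 0 -0.001 0 0 0 20;0 0 0 0 0 0 20;0 0 0 0 0 0 20';python3 -m creep '0 0 -0.001 0 0 0 20;0 0 0 0 0 0 20;0 0 0 0 0 0 20'
```

```text
time: 24.75
tool_pos: [645.8, 163.7, 141.2]
tcp_rot: [3.141, 0.0, 0.046]
contact_force: [-0.5, 0.1, -0.1]
grip_width: 33.3
finger_force: 30.0
time: 25.0
tool_pos: [645.9, 163.7, 140.3]
tcp_rot: [3.142, -0.0, 0.046]
contact_force: [0.1, -0.9, -0.1]
grip_width: 33.8
finger_force: 30.0
```

```bash
python3 -m creep '0 0 -0.001 0 0 0 20;0 0 0 0 0 0 20;0 0 0 0 0 0 20';python3 -m creep '0 0 -0.0007 0 0 0 20;0 0 0 0 0 0 20;0 0 0 0 0 0 20'
```

```text
time: 25.25
tool_pos: [645.9, 163.7, 140.3]
tcp_rot: [3.142, -0.001, 0.046]
contact_force: [-1.5, 0.3, 5.6]
grip_width: 33.5
finger_force: 30.0
time: 25.5
tool_pos: [645.9, 163.7, 140.2]
tcp_rot: [3.142, -0.001, 0.046]
contact_force: [-3.9, -0.2, 7.9]
grip_width: 33.6
finger_force: 30.0
```

Contact. I release in small steps, then rise and check.

```bash
python3 -m creep '0 0 0.001 0 0 0 20;0 0 0 0 0 0 36;0 0 0 0 0 0 40;0 0 0 0 0 0 45;0 0 0 0 0 0 45;0 0 0 0 0 0 50;0 0 0 0 0 0 50;0 0 0 0 0 0 50'; python3 -m creep '0 0 0.02 0 0 0 50;0 0 0.03 0 0 0 50;0 0 0.03 0 0 0 50;-0.03 0 0.01 0 0 0 50;-0.02 0 0 0 0 0 50;0 0 0 0 0 0 50;0 0 0 0 0 0 50;0 0 0 0 0 0 50'; python3 snap.py k3; python3 - <<'E'
import pickle; from h import *
c,a,o=pickle.load(open("pics/k3.pkl","rb"))
for b in blobs(a,(0,40,15),(20,255,110),(180,30,340,240),400): print(rect(c,b,84),cv2.boundingRect(b))
E
```

```text
time: 26.17
tool_pos: [645.8, 163.7, 139.3]
tcp_rot: [3.141, 0.0, 0.046]
contact_force: [0.3, -0.3, -0.4]
grip_width: 46.0
finger_force: 0.0
time: 26.83
tool_pos: [596.3, 163.6, 229.6]
tcp_rot: [3.141, -0.001, 0.046]
contact_force: [0.9, 0.3, 0.6]
grip_width: 45.8
finger_force: 0.0
[647.4 150.8 111.9  97.    5.8] (219, 60, 121, 146)
```

```bash
python3 - <<'E'
import pickle; from h import *
c,a,o=pickle.load(open("pics/k3.pkl","rb"))
h=cv2.cvtColor(a,cv2.COLOR_RGB2HSV)
for v in (100,140,180): print(v,[(u,*h[v,u].tolist()) for u in range(205,310,5)])
for hi in (60,75,90):
  for k in (3,7):
    for b in blobs(a,(0,40,15),(12,255,hi),(200,40,320,240),600,k)[:2]: print(hi,k,rect(c,b,84),cv2.boundingRect(b))
print(proj(c,[(645.3,163.4,84)]))
E
```

```text
100 [(205, 12, 140, 224), (210, 12, 139, 222), (215, 13, 143, 194), (220, 15, 100, 132), (225, 16, 97, 139), (230, 14, 95, 139), (235, 15, 93, 140), (240, 11, 130, 110), (245, 9, 120, 83), (250, 9, 122, 109), (255, 10, 132, 91), (260, 10, 126, 107), (265, 8, 126, 107), (270, 9, 130, 98), (275, 11, 136, 105), (280, 9, 135, 104), (285, 15, 95, 142), (290, 15, 99, 141), (295, 16, 94, 146), (300, 15, 98, 135), (305, 12, 141, 123)]
140 [(205, 20, 81, 247), (210, 20, 81, 248), (215, 20, 82, 247), (220, 20, 81, 246), (225, 20, 81, 247), (230, 20, 81, 247), (235, 20, 80, 249), (240, 10, 130, 110), (245, 9, 132, 77), (250, 9, 137, 56), (255, 9, 160, 43), (260, 8, 109, 54), (265, 12, 144, 55), (270, 8, 140, 51), (275, 9, 148, 50), (280, 12, 120, 53), (285, 16, 88, 90), (290, 14, 95, 131), (295, 16, 104, 81), (300, 15, 94, 84), (305, 14, 94, 81)]
180 [(205, 16, 102, 115), (210, 14, 103, 114), (215, 16, 98, 96), (220, 15, 89, 95), (225, 17, 98, 102), (230, 15, 100, 102), (235, 14, 98, 104), (240, 10, 137, 104), (245, 10, 122, 90), (250, 13, 125, 53), (255, 9, 151, 44), (260, 11, 125, 51), (265, 7, 142, 45), (270, 6, 130, 51), (275, 10, 138, 50), (280, 12, 100, 74), (285, 16, 98, 104), (290, 16, 100, 102), (295, 15, 89, 106), (300, 16, 96, 101), (305, 16, 96, 104)]
60 3 [629.1 160.   74.6  25.3   3.2] (248, 112, 33, 93)
75 3 [629.2 160.   74.6  25.4   2.5] (248, 112, 34, 93)
90 3 [629.1 160.   76.2  25.4   2.5] (248, 111, 34, 95)
[[260.83300672 139.54944547]]
```

```bash
python3 -m creep '-0.028 0.024 0 0 0 -0.013 50;-0.028 0.024 0 0 0 -0.013 50;-0.028 0.024 0 0 0 -0.013 50;-0.028 0.024 0 0 0 -0.013 50;-0.028 0.024 -0.02 0 0 0 50;-0.028 0.024 -0.03 0 0 0 50;0 0 -0.04 0 0 0 50;0 0 0 0 0 0 50';python3 -m creep '0 0 0 0 0 0 50;0 0 0 0 0 0 50'; python3 snap.py c1; python3 - <<'E'
import pickle; from h import *
c,a,o=pickle.load(open("pics/c1.pkl","rb"))
for b in blobs(a,(0,150,40),(6,255,255),(190,30,330,245),400): 
    P=plane(c,b.reshape(-1,2),34)[:,:2]; print(rect(c,b,34),P.max(0),cv2.boundingRect(b))
E
```

```text
time: 27.55
tool_pos: [427.7, 304.1, 137.3]
tcp_rot: [3.136, 0.011, -0.003]
contact_force: [-1.3, -1.6, -1.0]
grip_width: 45.9
finger_force: 0.0
time: 27.72
tool_pos: [433.3, 304.6, 144.6]
tcp_rot: [-3.141, -0.002, -0.007]
contact_force: [1.1, 0.0, 1.1]
grip_width: 46.1
finger_force: 0.0
[442.8 309.5  65.7  29.   -0.7] [475.60400996 324.25711804] (230, 157, 42, 88)
```

```bash
python3 -m creep '-0.006 0.005 -0.02 0 0 0 50;0 0 -0.025 0 0 0 50;0 0 -0.017 0 0 0 50;0 0 0 0 0 0 50;0 0 0 0 0 0 50;0 0 0 0 0 0 30;0 0 0 0 0 0 20;0 0 0 0 0 0 20';python3 -m creep '0 0 0 0 0 0 20;0 0 0 0 0 0 20';python3 -m creep '0 0 0.03 0 0 0 20;0 0 0.035 0 0 0 20;0 0 0.035 0 0 0 20;0.02 -0.01 0.02 0 0 0.017 20;0.03 -0.02 0 0 0 0.017 20;0.03 -0.02 0 0 0 0.017 20;0.03 -0.02 0 0 0 0 20;0.03 -0.02 0 0 0 0 20';python3 -m creep '0.03 -0.025 0 0 0 0 20;0.03 -0.025 0 0 0 0 20;0 0 0 0 0 0 20;0 0 0 0 0 0 20;0 0 0 0 0 0 20'
```

```text
time: 28.43
tool_pos: [426.4, 309.8, 82.9]
tcp_rot: [-3.14, -0.003, -0.006]
contact_force: [0.0, -0.8, 0.7]
grip_width: 30.2
finger_force: 0.2
time: 28.6
tool_pos: [426.4, 309.8, 82.9]
tcp_rot: [-3.141, -0.003, -0.006]
contact_force: [0.6, -2.5, 7.5]
grip_width: 29.7
finger_force: 30.0
time: 29.27
tool_pos: [566.6, 218.6, 202.1]
tcp_rot: [-3.141, -0.001, 0.046]
contact_force: [0.9, 0.8, -0.3]
grip_width: 29.6
finger_force: 30.0
time: 29.68
tool_pos: [624.9, 169.6, 201.2]
tcp_rot: [-3.141, 0.001, 0.045]
contact_force: [0.0, -0.4, -1.0]
grip_width: 29.6
finger_force: 30.0
```

```bash
python3 -m creep '0.0205 -0.006 0 0 0 0 20;0 0 0 0 0 0 20;0 0 -0.02 0 0 0 20;0 0 -0.012 0 0 0 20;0 0 -0.005 0 0 0 20;0 0 0 0 0 0 20;0 0 0 0 0 0 20;0 0 0 0 0 0 20';python3 -m creep '0 0 -0.001 0 0 0 20;0 0 0 0 0 0 20;0 0 0 0 0 0 20';python3 -m creep '0 0 -0.001 0 0 0 20;0 0 0 0 0 0 20;0 0 0 0 0 0 20'
```

```text
time: 30.35
tool_pos: [646.1, 163.9, 165.3]
tcp_rot: [-3.142, -0.001, 0.046]
contact_force: [-0.1, 0.0, -0.9]
grip_width: 29.9
finger_force: 30.0
time: 30.6
tool_pos: [646.1, 163.5, 163.9]
tcp_rot: [3.142, -0.001, 0.045]
contact_force: [-0.3, -0.2, -0.7]
grip_width: 29.7
finger_force: 30.0
time: 30.85
tool_pos: [646.0, 163.5, 162.4]
tcp_rot: [3.142, 0.0, 0.045]
contact_force: [-0.6, 1.0, -1.4]
grip_width: 29.7
finger_force: 30.0
```

```bash
python3 -m creep '0 0 -0.001 0 0 0 20;0 0 0 0 0 0 20;0 0 0 0 0 0 20';python3 -m creep '0 0 -0.001 0 0 0 20;0 0 0 0 0 0 20;0 0 0 0 0 0 20'
```

```text
time: 31.1
tool_pos: [646.0, 163.5, 161.3]
tcp_rot: [3.141, 0.0, 0.045]
contact_force: [-0.3, -0.3, 0.6]
grip_width: 29.9
finger_force: 30.0
time: 31.35
tool_pos: [646.1, 163.6, 160.9]
tcp_rot: [3.142, -0.001, 0.045]
contact_force: [-1.8, 0.0, 3.3]
grip_width: 30.1
finger_force: 30.0
```

Contact at the expected height. I release, rise straight up and retreat, then check everything in one picture.

```bash
python3 -m creep '0 0 0.0005 0 0 0 20;0 0 0 0 0 0 32;0 0 0 0 0 0 36;0 0 0 0 0 0 40;0 0 0 0 0 0 45;0 0 0 0 0 0 48;0 0 0 0 0 0 48;0 0 0 0 0 0 48'; python3 -m creep '0 0 0.015 0 0 0 48;0 0 0.03 0 0 0 48;0 0 0.03 0 0 0 48;0 0 0.02 0 0 0 48;-0.03 -0.02 0 0 0 0 48;-0.03 -0.02 0 0 0 0 48;0 0 0 0 0 0 48;0 0 0 0 0 0 48';python3 -m creep '0 0 0 0 0 0 48;0 0 0 0 0 0 48'; python3 snap.py z1; python3 -m creep '-0.03 -0.02 0 0 0 0 48;-0.03 -0.02 0 0 0 0 48;-0.03 -0.02 0 0 0 0 48;-0.03 -0.02 0 0 0 0 48;-0.03 0 0 0 0 0 48;-0.02 0 0 0 0 0 48;0 0 0 0 0 0 48;0 0 0 0 0 0 48'; python3 - <<'E'
from h import *
import pickle
c,a,o=pickle.load(open("pics/z1.pkl","rb"))
for b in blobs(a,(0,150,40),(6,255,255),None,400)[:2]: print("caul",rect(c,b,112),cv2.boundingRect(b))
s=viewer.capture("scene");t=viewer.capture("top"); cv2.imwrite("pics/tz.png",t[:,:,::-1]); cv2.imwrite("pics/sz.png",s[:,:,::-1])
W=lambda i,h:cv2.resize(i,(400,h),interpolation=cv2.INTER_CUBIC)
cv2.imwrite("pics/zz.png",np.vstack([cv2.resize(t[90:260,90:420,::-1],(800,350),interpolation=cv2.INTER_CUBIC),np.hstack([W(s[160:240,270:370,::-1],250),W(a[0:240,60:444,::-1],250)])]))
E
```

```text
time: 32.02
tool_pos: [646.0, 163.5, 160.9]
tcp_rot: [3.141, 0.0, 0.045]
contact_force: [-0.2, -1.2, -0.2]
grip_width: 43.8
finger_force: 0.0
time: 32.68
tool_pos: [584.6, 122.8, 256.2]
tcp_rot: [3.141, 0.001, 0.044]
contact_force: [0.4, 0.6, 0.5]
grip_width: 43.9
finger_force: 0.0
time: 32.85
tool_pos: [587.1, 123.9, 256.3]
tcp_rot: [-3.141, -0.002, 0.045]
contact_force: [-0.6, -0.1, -0.4]
grip_width: 44.0
finger_force: 0.0
time: 33.57
tool_pos: [416.5, 43.7, 256.5]
tcp_rot: [3.141, -0.002, 0.045]
contact_force: [-0.2, 0.5, 0.4]
grip_width: 44.1
finger_force: 0.0
caul [646.  163.2  88.   31.2   2.5] (188, 64, 44, 117)
```

View pics/zz.png

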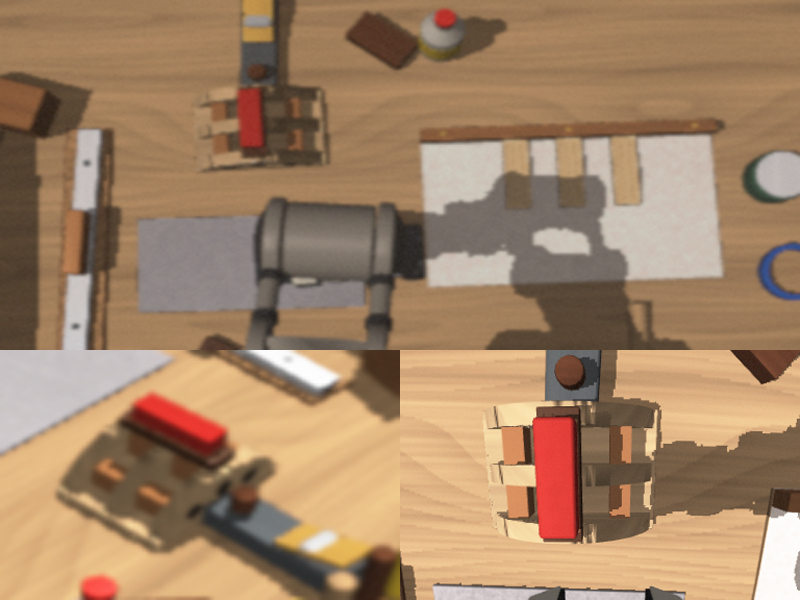

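The caul and key are stacked centred on the crown: top (252,118), wrist (557,475). The staves are flush at (516,140), (570,138) and (625,136), and the straightedge is on its rest at (80,240). Handing in.

```bash
python3 -c "
from plant import order; print(order.close_job())"
```

```text
the job is handed in; nothing more can be done
None
```

I handed the job in at about 34 s of the 210 s: the last pictures showed all three maple staves flush against the fence, the straightedge back on its rest, and the walnut key and red caul centred on the crown; no verdict was returned.

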